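# Seat the cheese box lid and snap its four clips crosswise

## Task

The grey lid of the white cheese box lies crooked on the rim: square it up so that it drops fully home into the box, then snap the four hinged steel clips down over the lid one at a time in opposite-corner order (any clip first, next the one diagonally across from it, then the remaining two). Press each clip down gently by feel until it has snapped shut, pressing with no more than 20 newtons, since the clips do not all sit at the same height; leave the cheese, the round box and the jar beside it alone.

Things in the scene. Friction and masses are not known exactly. Their poses are not given: they have to be found in the camera images.
- cheese_box: white plastic cheese box, fixed to the counter, 116 (x) x 164 (y) x 70 mm, walls 6 mm, open mouth 104 x 152 mm; origin at the centre of its underside, z up, y along its long sides. Each long side carries two steel clips, 48 mm either way of its middle. Their hinges are parallel to y, 14 mm outside the long wall (72 mm from the middle) and nominally 89 mm above the underside.
- lid_bar (a point): loose grey lid, 0.25 kg: plug 100 x 148 x 8 mm (2 mm play each side in the mouth) under a plate 110 x 158 x 10 mm, with a bar handle 18 (x) x 50 (y) x 40 mm high in its middle. Point: in the bar, 26 mm above the plate, 44 mm above the plug's underside. It starts twisted 7 to 10 degrees, plug on the rim, point 114 mm above the box's underside; seated it is square and the point at 106 mm.
- clip_a (a joint): angle of the hinged steel clip at the box's +x side, +y end (diagonal partner: clip_c): 0 = shut, arm level, pointing inward over the lid; 1.57 = upright. Starts at 1.25 to 1.65; stays where left. Push its outer face inward, then press down near its inner end: from 0.45 rad a sprung detent resists (up to about 7 N) until at 0.07 rad, 2.5 mm above shut, it snaps shut by itself onto a hard stop.
- clip_a_shut (a point): fixed point on the box, axes as the box's: where the middle of the top face of the clip at the box's +x side, +y end comes when shut if its bracket sits at middle height. The clip is a flat arm 26 mm wide, 38 mm long from its hinge, 5 mm thick. Its bracket is screwed on through slots, so clip and hinge sit up to 5 mm higher or lower, not measured, different for each clip: feel for it.
- clip_b (a joint): angle of the hinged steel clip at the box's +x side, -y end (diagonal partner: clip_d): 0 = shut, arm level, pointing inward over the lid; 1.57 = upright. Starts at 1.25 to 1.65; stays where left. Push its outer face inward, then press down near its inner end: from 0.45 rad a sprung detent resists (up to about 7 N) until at 0.07 rad, 2.5 mm above shut, it snaps shut by itself onto a hard stop.
- clip_b_shut (a point): fixed point on the box, axes as the box's: where the middle of the top face of the clip at the box's +x side, -y end comes when shut if its bracket sits at middle height. The clip is a flat arm 26 mm wide, 38 mm long from its hinge, 5 mm thick. Its bracket is screwed on through slots, so clip and hinge sit up to 5 mm higher or lower, not measured, different for each clip: feel for it.
- clip_c (a joint): angle of the hinged steel clip at the box's -x side, -y end (diagonal partner: clip_a): 0 = shut, arm level, pointing inward over the lid; 1.57 = upright. Starts at 1.25 to 1.65; stays where left. Push its outer face inward, then press down near its inner end: from 0.45 rad a sprung detent resists (up to about 7 N) until at 0.07 rad, 2.5 mm above shut, it snaps shut by itself onto a hard stop.
- clip_c_shut (a point): fixed point on the box, axes as the box's: where the middle of the top face of the clip at the box's -x side, -y end comes when shut if its bracket sits at middle height. The clip is a flat arm 26 mm wide, 38 mm long from its hinge, 5 mm thick. Its bracket is screwed on through slots, so clip and hinge sit up to 5 mm higher or lower, not measured, different for each clip: feel for it.
- clip_d (a joint): angle of the hinged steel clip at the box's -x side, +y end (diagonal partner: clip_b): 0 = shut, arm level, pointing inward over the lid; 1.57 = upright. Starts at 1.25 to 1.65; stays where left. Push its outer face inward, then press down near its inner end: from 0.45 rad a sprung detent resists (up to about 7 N) until at 0.07 rad, 2.5 mm above shut, it snaps shut by itself onto a hard stop.
- clip_d_shut (a point): fixed point on the box, axes as the box's: where the middle of the top face of the clip at the box's -x side, +y end comes when shut if its bracket sits at middle height. The clip is a flat arm 26 mm wide, 38 mm long from its hinge, 5 mm thick. Its bracket is screwed on through slots, so clip and hinge sit up to 5 mm higher or lower, not measured, different for each clip: feel for it.
- small_drum_mid (a point): small drum cheese, 69 mm across, 46 mm high, bystander; its centre
- round_box_mid (a point): round wooden cheese box, 113 mm across, 36 mm high, bystander; its centre
- fig_jar_mid (a point): jar of jam, 72 mm across, 102 mm high, bystander; its centre

How it is judged:
By the outcome, as a careful person would: the job done as asked, in the order asked, and still so for the second after the job is handed in, with the robot touching nothing.
It also fails if it takes over 67 s, if anything falls off the work surface, if the arm or the gripper's body presses on something with over 40 N, if the wrist force passes 120 N, or if a joint passes its speed limit or range.

## Robot

A 7-joint arm with a two-finger parallel gripper is mounted at the origin on a cart in front of the work surface, level with it; the furniture and walls round the work are solid. World frame = base frame: x ahead of the robot, y to its left, z up, the work surface at z = 0. Lengths are in m, angles in rad, forces in N, time in s.
With the tool pointing down it reaches from about 0.375 to 0.925 m from the base axis. Payload 3.1 kg.
Tool frame: the origin (TCP) lies between the finger pads; the fingertips stand 19 mm ahead of it and the grasp point (between the pads) is the TCP; z points along the fingers, y is the line along which they close (so a half turn about z gives the same grasp; the last joint's range is limited). The gripper opens to 85 mm and grips with 20 to 120 N. Pads are 22 mm wide; open, the fingers measure 114 mm over their backs; the gripper's body (76 mm by 85 mm) begins 54 mm behind the grasp point. The pads swing forward as they close: fully open they stand 13 mm farther back than shut.
Start: joints at [-1.332, 0.383, 0.044, 1.598, -0.018, 1.161, -0.05], TCP at [0.215, 0.613, 0.25] pointing down, gripper open.
Joint ranges: [-2.61, 2.61], [-0.41, 2.15], [-1.48, 1.57], [0, 2.5], [-1.57, 4.71], [0.05, 1.97], [-2.85, 2.85]. Speed limits (rad/s): [2.79, 2.79, 3.14, 3.14, 3.14, 3.14, 3.14].

## Interface

Orientations are given as a unit quaternion [x, y, z, w].
In Python, from bench import move_ptp, movel, move_j, move_gripper, pause, inverse_kinematics, read_camera, camera_params, MotionError, sign_off, look_for, tip_of, read_time_s, read_qpos, read_joint_vel, read_effort, read_eef_pos, read_tcp_rot, read_ft_force, read_ft_torque, read_finger_gap, read_grasp_force gives the robot as it stands. Calls block until the motion is done:
- move_ptp(position, orientation): joint-space move of the TCP to a pose.
- movel(position, orientation=None, speed=0.15): straight line of the TCP; orientation=None keeps the orientation; speed is the mean speed in m/s.
- move_j(angles): joint-space move.
- move_gripper(opening, effort=None): finger opening in m; effort is the grip in N (None keeps the last); returns when the fingers have stopped.
- pause(seconds).
- inverse_kinematics(position, orientation): joint angles nearest the present ones, or None.
- read_camera(name): name is "side" or "top" or "wrist"; returns the picture (420x560x3 uint8, red, green, blue); there is no depth.
- camera_params(name): a dict with "K" (3x3 intrinsics, pixels), "dist_coeffs" ([k1, k2, p1, p2, k3] as OpenCV has them; the pictures are not rectified), "camera_from_world" (4x4, takes a point from world to camera coordinates). Camera axes: x right, y down, z forward; pixel columns grow to the right and rows downward; lengths in m; the calibration is good to about 2 mm. A picture is of the moment at which its call begins: read the wrist's pose just before it. camera_params takes no time and is no camera call; for the wrist camera it gives the pose at the moment of the call.
A pose or a line that the arm cannot do raises MotionError and nothing moves.
- sign_off(): hands the job in; it is judged then, once.
Trained networks look in the newest picture that a camera, given by its name, has taken for a name from the list of things; names that differ only in an ending like _2 or _b are one class to them, and where a whole thing is asked for, a point or a joint stands for the part that bears it (a point fixed in the world has none). Each returns a list of dicts, best first, with "confidence" (0 to 1); they miss things now and then, are a little off and sometimes report something else, mostly with a low value. They report only what shows in the picture. A call takes as long as a camera call.
- look_for(camera, name): "at" ([column, row] in pixels, amid what is visible of it).
- tip_of(camera, name): "at" ([column, row] in pixels: a listed point, or the origin of a listed thing).
Readings, each from a call of its own:
- read_time_s(): time.
- read_qpos(): joint angles.
- read_joint_vel(): joint speeds.
- read_effort(): joint torques, N m.
- read_eef_pos(): TCP position.
- read_tcp_rot(): TCP orientation.
- read_ft_force(): force on the tool from outside, world axes, zero at the start.
- read_ft_torque(): the same for the moment, N m.
- read_finger_gap(): finger opening in m.
- read_grasp_force(): force on a finger pad.
Only numpy, scipy, OpenCV 4.12 (cv2) and the standard library are available. Lean on these libraries where they do the work, as an engineer would, in place of code of your own. Each camera call takes 0.05 s, during which the arm holds its last target. There are 200 camera calls.

## Working session

There is one attempt and no reset: what is moved stays moved. The work goes in short steps, each a Python script; the robot and the scene stay as the last script left them, time stands still between calls to the robot, and variables do not carry over. Pictures are saved under pics/ and viewed, at most 10 in all, crops included, and the job is handed in when it is done.

```bash
mkdir -p pics; ls; cat > h.py <<'E'
import numpy as np, cv2
from bench import *
def save(cam,fn):
    im=read_camera(cam); cv2.imwrite('pics/'+fn,im[:,:,::-1]); return im
def ray(cam,px,P=None):
    P=P or camera_params(cam); K=np.array(P['K']);T=np.array(P['camera_from_world'])
    u=cv2.undistortPoints(np.array([[px]],float),K,np.array(P['dist_coeffs']))[0,0]
    R=T[:3,:3]; return -R.T@T[:3,3], R.T@np.array([u[0],u[1],1.])
def at_z(cam,px,z,P=None):
    o,d=ray(cam,px,P); return o+d*(z-o[2])/d[2]
def proj(cam,X,P=None):
    P=P or camera_params(cam);T=np.array(P['camera_from_world'])
    r,_=cv2.Rodrigues(T[:3,:3]); return cv2.projectPoints(np.array(X,float).reshape(-1,3),r,T[:3,3],np.array(P['K']),np.array(P['dist_coeffs']))[0][:,0]
def tri(obs):
    A=np.zeros((3,3));b=np.zeros(3)
    for o,d in obs:
        d=d/np.linalg.norm(d);M=np.eye(3)-np.outer(d,d);A+=M;b+=M@o
    return np.linalg.solve(A,b)
E
python3 - <<'E'
from h import *
ims=[save(c,c+'0.png') for c in('top','side','wrist')]
names=['lid_bar','cheese_box']+['clip_%s_shut'%c for c in 'abcd']+['clip_a','small_drum_mid','round_box_mid','fig_jar_mid']
for c in('top','side'):
    print(c,camera_params(c)['camera_from_world'])
    for n in names:
        f=look_for if n=='clip_a' else tip_of
        print(n,[(np.round(r['at'],1).tolist(),round(r['confidence'],2)) for r in f(c,n)][:5])
print(read_time_s(),read_ft_force(),read_tcp_rot(),read_finger_gap())
E
```

```text
pics
top [[-2.32748541e-02 -9.99719491e-01 -4.38413951e-03 -2.97324162e-01]
 [-9.85667680e-01  2.36801896e-02 -1.67028358e-01  4.56391745e-01]
 [ 1.67085323e-01  4.33743949e-04 -9.85942345e-01  8.89035962e-01]
 [ 0.00000000e+00  0.00000000e+00  0.00000000e+00  1.00000000e+00]]
lid_bar [([268.0, 167.0], 0.85)]
cheese_box []
clip_a_shut [([267.3, 140.0], 0.66)]
clip_b_shut [([298.0, 164.3], 0.7)]
clip_c_shut [([276.3, 196.9], 0.75)]
clip_d_shut [([237.9, 174.3], 0.74)]
clip_a [([234.6, 179.3], 0.68), ([268.8, 134.9], 0.6), ([270.4, 207.6], 0.57), ([188.6, 129.2], 0.54), ([306.8, 157.4], 0.48)]
small_drum_mid [([339.3, 256.7], 0.61)]
round_box_mid [([359.0, 157.7], 0.77)]
fig_jar_mid [([188.9, 131.1], 0.8)]
side [[ 0.98993091 -0.14072305  0.01529084 -0.47832929]
 [-0.04612647 -0.42282205 -0.90503804 -0.01803245]
 [ 0.13382502  0.89521983 -0.42505568  1.42966863]
 [ 0.          0.          0.          1.        ]]
lid_bar [([313.3, 196.0], 0.64)]
cheese_box [([311.4, 237.6], 0.78)]
clip_a_shut [([340.0, 200.5], 0.94)]
clip_b_shut [([322.5, 220.4], 0.82), ([300.4, 192.3], 0.54)]
clip_c_shut [([278.1, 209.4], 0.88), ([303.3, 190.8], 0.71)]
clip_d_shut [([301.4, 193.7], 0.91)]
clip_a [([332.2, 210.0], 0.71), ([274.9, 195.0], 0.67), ([349.7, 199.4], 0.61), ([307.5, 226.8], 0.18)]
small_drum_mid [([229.5, 263.8], 0.72)]
round_box_mid [([356.2, 279.3], 0.86)]
fig_jar_mid [([336.1, 185.6], 0.77)]
1.15 [-0.10745317  0.30156681 -0.16548055] [ 1.67572838e-01  9.85859697e-01  3.54425811e-05 -4.23136596e-06] 0.08516395993809506
```

```bash
python3 - <<'E'
from h import *
a=cv2.imread('pics/top0.png');b=cv2.imread('pics/side0.png')
A=cv2.resize(a[90:270,150:390],None,fx=1.66,fy=1.66,interpolation=3); B=cv2.resize(b[150:330,190:430],None,fx=1.66,fy=1.66,interpolation=3)
cv2.imwrite('pics/c0.png',np.hstack([A,B]))
T={'lid_bar':[268,167],'a':[267.3,140],'b':[298,164.3],'c':[276.3,196.9],'d':[237.9,174.3],'drum':[339.3,256.7],'rb':[359,157.7],'jar':[188.9,131.1]}
S={'lid_bar':[313.3,196],'a':[340,200.5],'b':[322.5,220.4],'c':[278.1,209.4],'d':[301.4,193.7],'drum':[229.5,263.8],'rb':[356.2,279.3],'jar':[336.1,185.6]}
p={}
for k in T:
    p[k]=tri([ray('top',T[k]),ray('side',S[k])]); print(k,p[k].round(4))
print('box side z0',at_z('side',[311.4,237.6],0))
m=(p['a']+p['b']+p['c']+p['d'])/4; print(m)
for u,v in('da','cb','bа'.replace('а','a'),'cd'):
    w=p[v]-p[u]; print(u,v,np.linalg.norm(w),np.degrees(np.arctan2(w[1],w[0])))
E
```

```text
lid_bar [ 0.5174 -0.2937  0.111 ]
a [ 0.584  -0.293   0.0962]
b [ 0.5278 -0.3625  0.0819]
c [ 0.4425 -0.3101  0.0902]
d [ 0.5054 -0.2238  0.0872]
drum [ 0.3146 -0.454   0.0399]
rb [ 0.5614 -0.5182  0.0241]
jar [ 0.6251 -0.1021  0.0519]
box side z0 [ 0.51836147 -0.2931625   0.        ]
[ 0.51492353 -0.29736555  0.08887515]
d a 0.10510250425669082 -41.372433606755834
c b 0.1004243663242988 -31.583789044773766
b a 0.09053106773695424 51.06315106581875
c d 0.10683670068836204 53.94104785235827
```

View pics/c0.png

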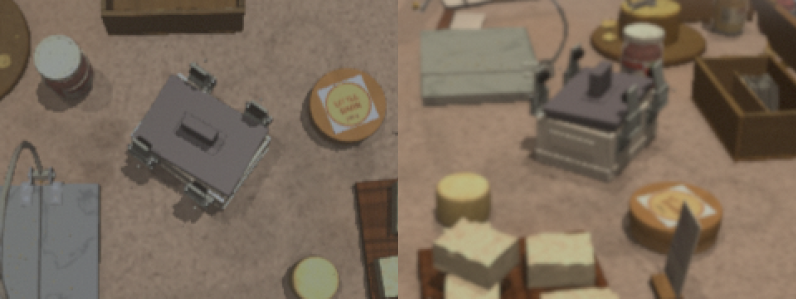

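```bash
cat >> h.py <<'E'
def Q(t): t=np.radians(t); return [float(np.cos(t/2)),float(np.sin(t/2)),0.,0.]
def show(cam,names):
    for n in names:
        f=look_for if n=='clip_a' else tip_of
        print(n,[(np.round(r['at'],1).tolist(),round(r['confidence'],2)) for r in f(cam,n)][:5])
E
python3 - <<'E'
from h import *
print(read_eef_pos(),read_time_s())
move_ptp([0.50,-0.29,0.34],Q(-127))
print(read_time_s(),read_eef_pos(),read_qpos(),read_ft_force())
im=save('wrist','w1.png'); P=camera_params('wrist'); np.save('w1P.npy',P,allow_pickle=True)
T=np.array(P['camera_from_world']);print(-T[:3,:3].T@T[:3,3],T[2,:3])
show('wrist',['lid_bar','cheese_box','clip_a']+['clip_%s_shut'%c for c in 'abcd'])
E
```

```text
[0.21477524 0.61351523 0.25031215] 1.15
4.475 [ 0.50043312 -0.28891231  0.3399835 ] [ 1.41672487  0.43254591 -1.23681612  1.62458567  0.41467072  1.383642
  2.62692957] [-0.42131373  0.30035582  0.08593837]
[ 0.45413744 -0.34971856  0.46308311] [ 0.17857568  0.23819625 -0.95465872]
lid_bar []
cheese_box []
clip_a [([217.5, 221.5], 0.79), ([327.3, 145.2], 0.68), ([210.2, 142.8], 0.61), ([319.4, 224.3], 0.57), ([255.5, 122.8], 0.23)]
clip_a_shut [([230.2, 216.4], 0.58)]
clip_b_shut [([233.1, 142.7], 0.79), ([305.8, 218.2], 0.18)]
clip_c_shut [([310.5, 142.6], 0.89)]
clip_d_shut [([306.2, 220.5], 0.77)]
```

View pics/w1.png

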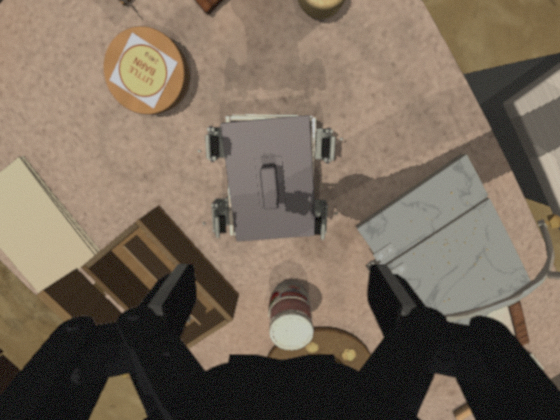

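```bash
cat >> h.py <<'E'
from scipy.optimize import least_squares
def fitbox(obs,zs=0.0915):
    """obs: list of (camP, letter, px). returns x,y,yaw"""
    L={'a':(53,48),'b':(53,-48),'c':(-53,-48),'d':(-53,48)}
    def pts(p,l):
        u,v=np.array(L[l])/1e3;c,s=np.cos(p[2]),np.sin(p[2]); return [p[0]+c*u-s*v,p[1]+s*u+c*v,zs]
    f=lambda p:np.concatenate([(proj(None,[pts(p,l)],P)[0]-px) for P,l,px in obs])
    r=least_squares(f,[.515,-.297,np.radians(-37)],loss='soft_l1',f_scale=2); return r.x,r.fun.round(1)
def B2W(p,x,y,z): c,s=np.cos(p[2]),np.sin(p[2]); return [float(p[0]+c*x-s*y),float(p[1]+s*x+c*y),float(z)]
E
python3 - <<'E'
from h import *
P=np.load('w1P.npy',allow_pickle=True).item()
o1=[(P,l,px) for l,px in zip('abcd',[[230.2,216.4],[233.1,142.7],[310.5,142.6],[306.2,220.5]])]
p,r=fitbox(o1);print(p,np.degrees(p[2]),r)
move_j([0.52,0.25,0.0,1.598,0,1.161+.13,0])
print(read_time_s(),read_eef_pos())
move_ptp([0.53,-0.275,0.30],Q(53))
print(read_time_s(),read_eef_pos(),read_qpos(),read_ft_force())
im=save('wrist','w2.png'); P=camera_params('wrist'); np.save('w2P.npy',P,allow_pickle=True)
show('wrist',['lid_bar','cheese_box','clip_a']);
o2=[]
for l in 'abcd':
    r=tip_of('wrist','clip_%s_shut'%l); print(l,r)
    if r: o2.append((P,l,np.array(r[0]['at'])))
p,r=fitbox(o2);print(p,np.degrees(p[2]),r)
p,r=fitbox(o1+o2);print(p,np.degrees(p[2]),r)
E
```

```text
[ 0.51285396 -0.29722642 -0.67373935] -38.602421014165266 [-1.7  0.2 -6.2 -0.3  2.7  2.3  2.6 -1.6]
7.1167 [ 0.50853501 -0.33844906  0.33308247]
7.5167 [ 0.53041119 -0.27234722  0.29874386] [ 0.43001036  0.24691551 -0.02906553  1.67353706  0.00691637  1.22360872
 -0.24159044] [-0.13178653  0.30724732  0.77552855]
lid_bar [([285.6, 220.3], 0.7)]
cheese_box [([238.6, 340.5], 0.43)]
clip_a [([344.3, 174.1], 0.95), ([219.9, 254.1], 0.91), ([220.8, 174.1], 0.84), ([340.4, 259.2], 0.82)]
a [{'at': [327.5, 175.0], 'confidence': 0.55}]
b [{'at': [325.0, 248.9], 'confidence': 0.7}]
c [{'at': [239.1, 249.6], 'confidence': 0.89}]
d [{'at': [238.6, 170.5], 'confidence': 0.79}]
[ 0.51280487 -0.29896762 -0.66597783] -38.157719172923294 [ 3.4 -1.9  0.3  2.2 -0.7 -0.2 -2.   0.5]
[ 0.51294582 -0.29831112 -0.66383132] -38.03473316356642 [-1.9 -0.  -7.2 -0.6  1.7  1.2  2.4 -2.6  3.1 -2.6  0.2  1.7 -0.8 -0.6
 -2.3  0.1]
```

View pics/w2.png

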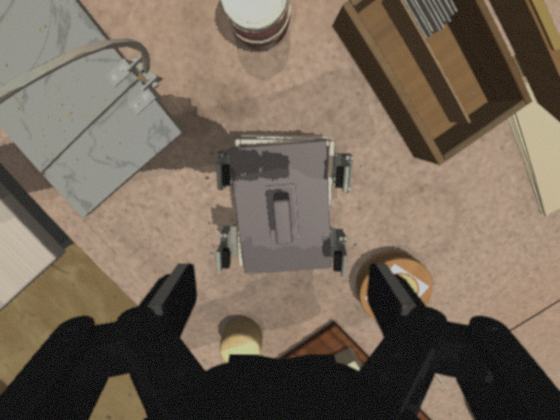

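```bash
python3 - <<'E'
from h import *
a=cv2.imread('pics/w2.png')
c=cv2.resize(a[125:285,190:370],None,fx=3.6,fy=3.6,interpolation=cv2.INTER_CUBIC)
c=cv2.convertScaleAbs(c,alpha=1.6,beta=20)
for k in range(0,180,20):
    cv2.putText(c,str(190+k),(int(k*3.6),10),0,.35,(0,255,255),1); cv2.line(c,(int(k*3.6),12),(int(k*3.6),20),(0,255,255),1)
for k in range(0,160,20): cv2.putText(c,str(125+k),(0,int(k*3.6)+4),0,.35,(0,255,255),1)
cv2.imwrite('pics/c2.png',c)
E
```

```text
(no output)
```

View pics/c2.png

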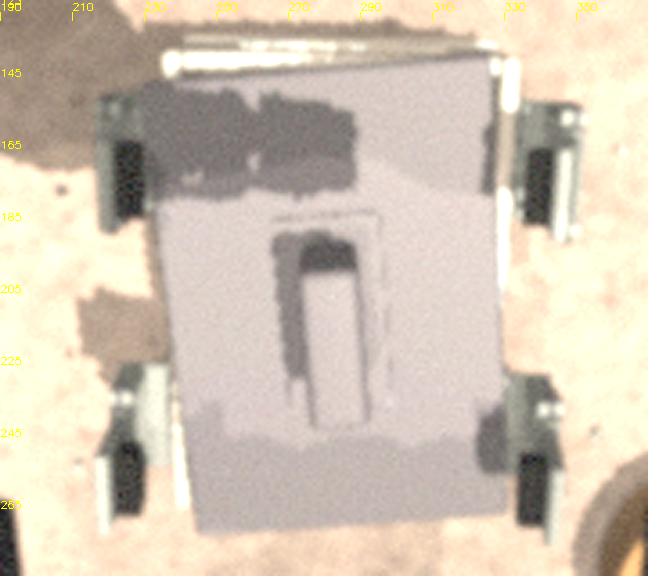

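```bash
python3 - <<'E'
from h import *
P=np.load('w2P.npy',allow_pickle=True).item()
def W(u,v,z): return at_z(None,[190+u/3.6,125+v/3.6],z,P)
def ang(a,b): d=b-a; return np.degrees(np.arctan2(d[1],d[0])),np.linalg.norm(d)
tl,tr,br,bl=[W(*q,.088) for q in((150,80),(490,57),(507,514),(197,532))]
print('lid',(tl+tr+br+bl)/4,ang(bl,br),ang(tl,tr),ang(br,tr),ang(bl,tl))
b=[W(*q,.128) for q in((302,271),(355,271),(367,418),(315,427))]
print('bar',sum(b)/4,ang(b[3],b[2]),ang(b[3],b[0]),ang(b[2],b[1]))
r=[W(*q,.07) for q in((163,52),(500,45),(520,58),(508,190),(503,285),(180,508),(173,400))]
p=[.51295,-.2983,np.radians(-38.03)]
for x in r:
    c,s=np.cos(p[2]),np.sin(p[2]);d=x[:2]-p[:2];print('rim in box',np.round([c*d[0]+s*d[1],-s*d[0]+c*d[1]],4))
d=(sum(b)/4)[:2]-p[:2];print('bar in box',c*d[0]+s*d[1],-s*d[0]+c*d[1])
E
```

```text
lid [ 0.5138598  -0.29891494  0.088     ] (np.float64(-33.191056795345666), np.float64(0.10890266863024964)) (np.float64(-33.107306514911215), np.float64(0.10479796192692466)) (np.float64(57.81410004512175), np.float64(0.15650462998767645)) (np.float64(56.310737448370645), np.float64(0.15633327212458079))
bar [ 0.51384449 -0.29770735  0.128     ] (np.float64(-26.26321085256389), np.float64(0.01577923565481547)) (np.float64(57.252573872381966), np.float64(0.048402258422477744)) (np.float64(58.00958015775237), np.float64(0.04553036433684021))
rim in box [-0.0566  0.0808]
rim in box [0.052  0.0851]
rim in box [0.0588 0.0812]
rim in box [0.0577 0.0379]
rim in box [0.0582 0.0048]
rim in box [-0.0546 -0.0827]
rim in box [-0.0561 -0.0399]
bar in box 0.0003394651624294382 0.001017895495352691
```

```bash
python3 - <<'E'
from h import *
move_gripper(0.05)
move_ptp([.5137,-.298,.20],Q(57.4))
movel([.5137,-.298,.116],speed=.12)
f0=np.array(read_ft_force());print(read_time_s(),f0)
move_gripper(0.0,40)
print(read_finger_gap(),read_grasp_force(),np.array(read_ft_force())-f0,read_ft_torque(),read_eef_pos())
movel([.5137,-.298,.121],speed=.05)
print('lift',np.array(read_ft_force())-f0,read_ft_torque())
movel([.5130,-.2984,.121],Q(51),speed=.03)
fa=np.array(read_ft_force());ta=np.array(read_ft_torque());print('rot',read_time_s(),fa-f0)
for z in np.arange(.118,.1065,-.001):
    movel([.5130,-.2984,float(z)],speed=.03)
    f=np.array(read_ft_force())-fa; print(round(float(z),4),read_eef_pos()[2].round(4),f.round(1),(np.array(read_ft_torque())-ta).round(2))
    if f[2]>8: break
print(read_time_s())
E
```

```text
9.7083 [-0.4742297  -0.27590316  0.40237531]
0.017612160464826405 40.31814694404602 [-0.87456317  0.13194112  3.97103563] [0.13511893 0.26334111 0.04823813] [ 0.51424662 -0.29827083  0.11710927]
lift [ 0.82982137  0.01525284 -3.36630984] [ 0.03558865 -0.01216539  0.03588832]
rot 10.6 [ 0.50985322  0.48710659 -3.19143803]
0.118 0.1174 [ 0.3 -0.1  1. ] [ 0.1   0.02 -0.03]
0.117 0.117 [-0.5 -0.3  0.9] [0.05 0.1  0.02]
0.116 0.1159 [ 0.   0.1 -0.3] [0.07 0.02 0.05]
0.115 0.1149 [-0.2 -0.8  0. ] [0.04 0.11 0.04]
0.114 0.1139 [-0.4 -0.   0.5] [ 0.07  0.07 -0.01]
0.113 0.1129 [ 0.4 -0.6  0.9] [ 0.04  0.03 -0.02]
0.112 0.1119 [ 0.2 -0.8  1.3] [0.07 0.04 0.05]
0.111 0.1109 [-0.7 -0.8  0.5] [ 0.06  0.08 -0.01]
0.11 0.1099 [-0.  -0.3  0.3] [0.04 0.04 0.02]
0.109 0.1092 [ 0.2 -0.7  0.3] [0.06 0.02 0.02]
0.108 0.1091 [-2.9  1.9  8.1] [ 0.35  0.56 -0.03]
13.35
```

```bash
python3 - <<'E'
from h import *
print(read_eef_pos())
move_gripper(0.05)
x=read_eef_pos(); print(x,read_ft_force())
movel([.513,-.2984,.19],speed=.15)
move_ptp([.535,-.271,.23],Q(51))
save('wrist','w3.png');P=camera_params('wrist');np.save('w3P.npy',P,allow_pickle=True)
print(read_time_s())
a=cv2.imread('pics/w3.png');p=[.513,-.2984,np.radians(-39)]
for s in (1,):
  for hx,hy,z,col in((.055,.079,.080,(0,255,0)),(.058,.082,.07,(0,0,255))):
    q=proj(None,[B2W(p,i*hx,j*hy,z) for i,j in((1,1),(-1,1),(-1,-1),(1,-1))],P); cv2.polylines(a,[np.int32(q*16)],True,col,1,shift=4)
for y in(48,-48):
  for x in (72,-72): cv2.circle(a,tuple(int(v) for v in proj(None,[B2W(p,x/1e3,y/1e3,.089)],P)[0]),2,(255,0,0),-1)
cv2.imwrite('pics/w3o.png',cv2.resize(a[90:390,150:430],None,fx=2,fy=2,interpolation=2))
E
```

```text
[ 0.51324731 -0.29855498  0.10911966]
[ 0.51300553 -0.29835386  0.10775544] [ 0.48408257  1.17826094 -0.54402492]
14.8417
```

View pics/w3o.png

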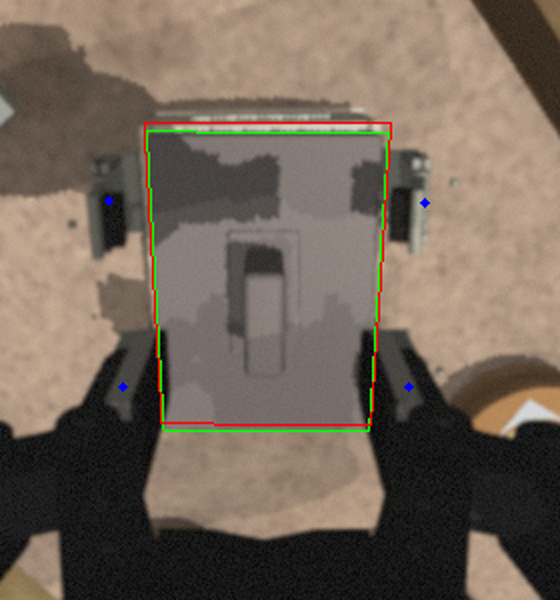

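The lid fills the predicted seated outline (green, ±1 px), so it is square and home. The hinge marks also fall on the clips. Next is clip a.

```bash
cat >> h.py <<'E'
p0=[.513,-.2984,np.radians(-39)]
def clip(l,tz=.111):
    sx={'a':1,'b':1,'c':-1,'d':-1}[l]; y={'a':.048,'d':.048,'b':-.048,'c':-.048}[l]
    W=lambda x,tip:B2W(p0,sx*x,y,tip+.019)
    move_ptp(W(.102,.165),Q(51)); movel(W(.102,tz),speed=.15)
    f0=np.array(read_ft_force())
    for x in (.085,.070,.058):
        movel(W(x,tz),speed=.1); f=np.array(read_ft_force())-f0; print(l,'push',x,f.round(1))
        if np.linalg.norm(f)>12: print('STOP push'); return False
    movel(W(.046,tz+.002),speed=.1)
    f0=np.array(read_ft_force()); z=tz; log=[]
    while z>.0835:
        z-=.002 if z>.104 else .0008
        movel(W(.046,z),speed=.02 if z<.104 else .04); f=(np.array(read_ft_force())-f0)
        log.append((round(z*1e3,1),round(read_eef_pos()[2]*1e3-19,1),round(f[2],1)))
        if f[2]>(10 if z<.098 else 13): break
    print(l,log,f.round(1))
    movel(W(.046,.165),speed=.2); print('t',read_time_s()); return True
E
python3 - <<'E'
from h import *
movel([.535,-.271,.25]); move_gripper(0.0,20); print(read_finger_gap())
clip('a')
move_ptp([.535,-.271,.25],Q(51)); save('wrist','w4.png'); save('side','s4.png')
a=cv2.imread('pics/w4.png')[60:360,130:430];b=cv2.imread('pics/s4.png')[150:270,250:390]
cv2.imwrite('pics/c4.png',np.hstack([cv2.resize(a,(400,400)),cv2.resize(b,(400,400),interpolation=2)]))
E
```

```text
-0.00011782023882993781
a push 0.085 [-0.1 -0.8 -0.9]
a push 0.07 [-0.1 -0.4 -0.4]
a push 0.058 [0.5 0.1 0.2]
a [(109.0, np.float64(108.4), np.float64(1.0)), (107.0, np.float64(106.7), np.float64(0.9)), (105.0, np.float64(105.0), np.float64(1.3)), (103.0, np.float64(103.2), np.float64(2.4)), (102.2, np.float64(102.3), np.float64(2.6)), (101.4, np.float64(101.3), np.float64(2.5)), (100.6, np.float64(100.4), np.float64(2.0)), (99.8, np.float64(99.6), np.float64(2.1)), (99.0, np.float64(98.8), np.float64(1.0)), (98.2, np.float64(98.0), np.float64(1.1)), (97.4, np.float64(97.2), np.float64(-0.2)), (96.6, np.float64(96.4), np.float64(0.3)), (95.8, np.float64(95.6), np.float64(0.8)), (95.0, np.float64(94.9), np.float64(0.4)), (94.2, np.float64(94.1), np.float64(0.1)), (93.4, np.float64(94.0), np.float64(3.6)), (92.6, np.float64(93.9), np.float64(6.4)), (91.8, np.float64(93.8), np.float64(10.3))] [-3.3 -0.5 10.3]
t 22.9
```

View pics/c4.png

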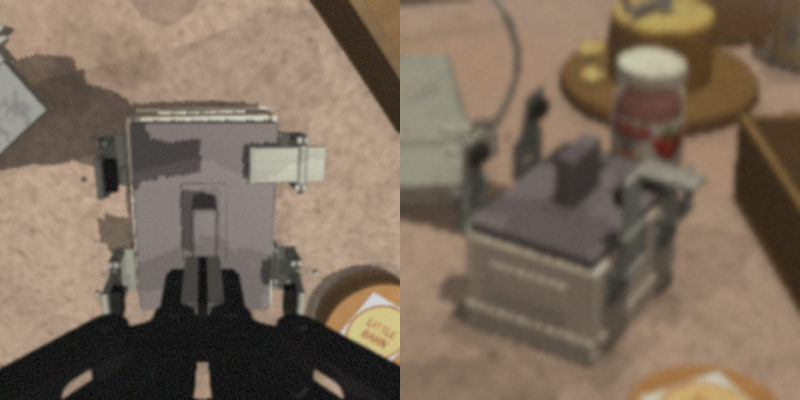

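Clip a is level over the lid. Its log shows a detent bump, a release, then the hard stop at 94 mm. Clip c is next.

```bash
sed -i 's/log.append((round(z\*1e3,1),round(read_eef_pos()\[2\]\*1e3-19,1),round(f\[2\],1)))/log.append((round(z*1e3,1),float(round(read_eef_pos()[2]*1e3-19,1)),float(round(f[2],1))))/' h.py
python3 - <<'E'
from h import *
clip('c')
E
```

```text
c push 0.085 [ 0.2 -0.2 -1.2]
c push 0.07 [-0.3  1.  -0.5]
c push 0.058 [-0.2  0.4 -0.4]
c [(109.0, 108.4, 0.4), (107.0, 106.7, -0.8), (105.0, 104.8, -0.6), (103.0, 103.1, 0.8), (102.2, 102.3, 1.2), (101.4, 101.6, 2.4), (100.6, 100.6, 2.6), (99.8, 99.7, 2.1), (99.0, 98.8, 0.6), (98.2, 98.0, 1.7), (97.4, 97.2, 0.9), (96.6, 96.4, 0.7), (95.8, 95.5, 0.4), (95.0, 94.8, 0.4), (94.2, 94.0, -0.6), (93.4, 93.3, -0.4), (92.6, 92.5, 0.2), (91.8, 91.8, -1.0), (91.0, 91.6, 3.9), (90.2, 91.5, 8.4), (89.4, 91.4, 13.2)] [-5.4  3.2 13.2]
t 31.5083
```

```bash
python3 - <<'E'
from h import *
if clip('b'): 
    clip('d')
movel(np.array(read_eef_pos()).tolist()[:2]+[.30])
move_ptp([.545,-.26,.30],Q(51)); save('wrist','w5.png'); save('side','s5.png')
a=cv2.imread('pics/w5.png')[60:360,130:430];b=cv2.imread('pics/s5.png')[150:270,250:390]
cv2.imwrite('pics/c5.png',np.hstack([cv2.resize(a,(400,400)),cv2.resize(b,(400,400),interpolation=2)])); print(read_time_s())
E
```

```text
b push 0.085 [-0.  -0.2  1.3]
b push 0.07 [ 1.  -0.9  0.6]
b push 0.058 [ 0.2 -0.1  1.6]
b [(109.0, 108.5, 0.9), (107.0, 106.8, 0.4), (105.0, 105.2, 2.2), (103.0, 103.0, 3.0), (102.2, 102.1, 2.6), (101.4, 101.2, 1.8), (100.6, 100.4, 1.4), (99.8, 99.6, 2.1), (99.0, 98.8, 1.7), (98.2, 98.0, 0.8), (97.4, 97.2, 0.8), (96.6, 96.4, -0.1), (95.8, 95.7, 1.0), (95.0, 95.0, 0.5), (94.2, 94.8, 5.4), (93.4, 94.8, 10.6)] [-5.   2.3 10.6]
t 38.325
d push 0.085 [-0.5  1.  -0.4]
d push 0.07 [-0.7  0.6 -0.6]
d push 0.058 [-0.4 -0.6  0.1]
d [(109.0, 108.5, -0.8), (107.0, 106.8, -1.0), (105.0, 105.0, -0.2), (103.0, 103.3, 0.4), (102.2, 102.4, 1.1), (101.4, 101.3, 0.6), (100.6, 100.3, 1.0), (99.8, 99.5, 1.6), (99.0, 98.8, 0.1), (98.2, 98.0, 0.5), (97.4, 97.2, -0.7), (96.6, 96.4, -0.3), (95.8, 95.6, -1.6), (95.0, 94.9, -0.6), (94.2, 94.1, -1.0), (93.4, 93.3, -0.1), (92.6, 93.0, 1.2), (91.8, 92.9, 5.2), (91.0, 92.8, 9.5), (90.2, 92.7, 13.6)] [-5.3  2.3 13.6]
t 46.2583
47.5917
```

View pics/c5.png

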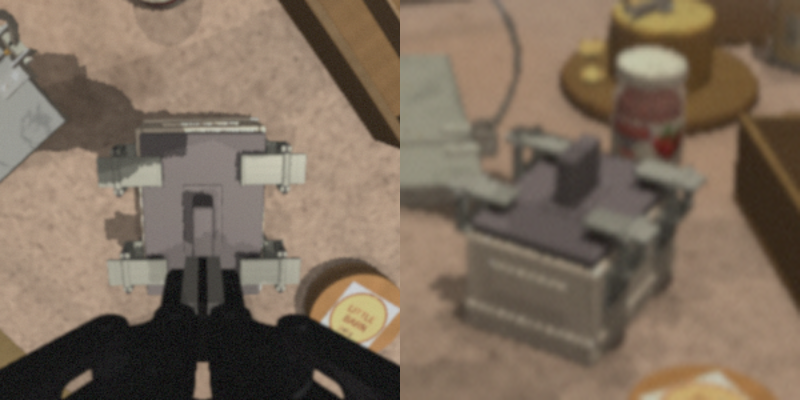

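```bash
python3 -c "
from bench import *
print(sign_off())"
```

```text
the job is handed in; nothing more can be done
None
```

The lid is squared and seated, and the clips were snapped shut in the order a, c, b, d. The highest force I read on any press was 13.6 N, and the job was handed in at about 48 s.

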